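Pair and close the two casting moulds

ROBOT

A 6-joint arm with a two-finger parallel gripper is mounted at the origin on a cart in front of the work surface, level with it; the furniture and walls round the work are solid. World frame = base frame: x ahead of the robot, y to its left, z up, the work surface at z = 0. Lengths are in mm, angles in rad, forces in N, time in s.
With the tool pointing down it reaches from about 350 to 875 mm from the base axis. Payload 4.2 kg.
Tool frame: the origin (TCP) lies midway between the tips of the shut fingers; the grasp point (between the pads) lies 19 mm behind it; z points along the fingers, y is the line along which they close (so a half turn about z gives the same grasp; the last joint's range is limited). The gripper opens to 85 mm and grips with 20 to 120 N. Pads are 22 mm wide; open, the fingers measure 114 mm over their backs; the gripper's body (76 mm by 85 mm) begins 54 mm behind the grasp point. The pads swing forward as they close: fully open they stand 13 mm farther back than shut.
Start: joints at [0.259, 0.385, 0.008, 0, -1.194, -0.259], TCP at [624.979, 0.025, 231.312] pointing down, gripper open.
Joint ranges: [-3.14, 3.14], [-1.21, 2.06], [-1.07, 1.41], [-3.16, 2.05], [-2.99, -0.16], [-3.1, 3.1]. Speed limits (rad/s): [2.79, 2.79, 3.14, 3.14, 3.14, 3.14].

INTERFACE

Orientations are given as a unit quaternion [x, y, z, w].
In Python, from bench import arm gives the robot as it stands.
- The arm moves only by the tool send_rows, never from a script. Its argument "targets" is a list of rows, each an object of numbers: "gripper": the gripper command: -1 is fully open, 1 is shut, values between are in proportion; "x", "y", "z": the shift along the tool's x, y, z in cm; "ax", "ay", "az": the turn, a rotation vector about the tool's x, y, z in degrees. A call has 1 to 5 rows; each row shifts and turns the commanded pose from where the row before left it, along the tool's axes as they then stand; what a row does not reach is not made up. A row lasts 1/12 s, in which the tool goes at most 41.7 mm and 7.16 degrees, less where a joint would pass 70% of its speed; a pose out of reach is approached as far as the arm can. A call is refused whole if a number of a shift passes 4.17 or a number of a turn 7.16, either way. A call with a gripper value outside its range is refused whole. The fingers move at their own pace and stop on an object; the grip force is fixed at half the most. Time passes only in rows, so rows that do not move let the fingers close. It gives the time, the measured TCP pose, the force, the opening and the grip force at its end, in the units of the state.
- arm.read_state(): the state, without advancing time (a new reading comes with each control period).
- arm.get_image(name): name is "scene" or "side" or "wrist"; returns (picture, depth): 420x560x3 uint8, red, green, blue; 420x560 float32, mm along the optical axis (not along the pixel's ray), 0 where there is no reading.
- arm.camera_model(name): a dict with "fx", "fy", "cx", "cy" (pixels), "cam_to_world" (4x4, takes a point from camera to world coordinates). Camera axes: x right, y down, z forward; pixel columns grow to the right and rows downward; lengths in mm; the calibration is good to about 2 mm. A picture is of the moment at which its call begins: read the wrist's pose just before it. camera_model takes no time and is no camera call; for the wrist camera it gives the pose at the moment of the call.
- arm.job_done(): hands the job in; it is judged then, once.
Trained networks look in the newest picture that a camera, given by its name, has taken for a name from the list of things; names that differ only in an ending like _2 or _b are one class to them, and where a whole thing is asked for, a point or a joint stands for the part that bears it (a point fixed in the world has none). Each returns a list of dicts, best first, with "score" (0 to 1); they miss things now and then, are a little off and sometimes report something else, mostly with a low value. They report only what shows in the picture. A call takes as long as a camera call. They do not tell look-alikes from the thing itself.
- arm.boxes_of(camera, thing): "rect" ([left, top, width, height] in pixels, round what is visible of it).
The state is a dict: "clock": time; "joints": joint angles; "joint_vel": joint speeds; "joint_efforts": joint torques, N m; "position": TCP position; "ee_rot": TCP orientation; "contact_force": force on the tool from outside, world axes, zero at the start; "wrist_torque": the same for the moment, N m; "gripper_width": finger opening in mm; "grasp_force": force on a finger pad.
Only numpy, scipy, OpenCV 4.12 (cv2) and the standard library are available. Lean on these libraries where they do the work, as an engineer would, in place of code of your own. Each camera call takes 0.05 s, during which the arm holds its last target. There are 200 camera calls.

TASK

Two resin-casting moulds have come apart: their rear halves are fixed to the worktop at left and right, their loose halves stand between. Push each loose half across the worktop, without lifting or tipping it, to the fixed half whose notches match its teeth (one tooth to one notch, two to two; the big screws on top of each half are as many as its teeth or notches), and close it squarely until the faces meet with no gap. Leave the other things on the worktop where they are.

Things in the scene. Friction and masses are not known exactly. Their poses are not given: they have to be found in the camera images.
- loose_one_center (a point): loose mould half, plain aluminium block 50 (x) x 100 (y) x 36 mm high, 0.35 kg, free to slide; point at its centre, 18 mm up. Plain back face and toothed face (its +x side) 25 mm from the point, plain sides 50 mm. ONE dark steel tooth and one big screw on top: 90 degree wedge in mid-face, 17 mm long, 34 wide at the root.
- loose_two_center (a point): loose mould half, plain aluminium block 50 (x) x 100 (y) x 36 mm high, 0.35 kg, free to slide; point at its centre, 18 mm up. Plain back face and toothed face (its +x side) 25 mm from the point, plain sides 50 mm. TWO dark steel teeth and two big screws on top: 90 degree wedges 24 mm either side of the middle, 9 mm long, 18 wide at the root.
- fixed_one_center (a point): immovable mould half, plain aluminium block 50 (x) x 100 (y) x 36 mm high, 8 mm high foot behind; point at its centre, 18 mm up. Front face 25 mm from the point on its -x side, roughly towards the robot. ONE big screw on top, ONE 90 degree notch in mid-face, 20 mm deep, 40 wide, 3 mm play sideways. Closed, its mate's centre is 50 mm off along its -x, same yaw.
- fixed_two_center (a point): immovable mould half, plain aluminium block 50 (x) x 100 (y) x 36 mm high, 8 mm high foot behind; point at its centre, 18 mm up. Front face 25 mm from the point on its -x side, roughly towards the robot. TWO big screws on top, TWO 90 degree notches 24 mm either side of the middle, 12 mm deep, 24 wide, 3 mm play sideways. Closed, its mate's centre is 50 mm off along its -x, same yaw.
- loose_one: the loose half with one tooth; origin at the centre of its underside
- loose_two: the loose half with two teeth; origin at the centre of its underside
- weight_block: steel weight with a knob, 42x42x56 mm, between the fixed halves; origin at its underside; leave it alone
- brass_tee: small brass tee fitting, 37x58x17 mm, between the fixed halves; origin at its underside; leave it alone
- steel_cup: small stepped steel adapter, 26x30x38 mm, between and behind the fixed halves; origin at its underside; leave it alone
- spanner_13: spanner, 27x183x8 mm, long axis y, far left; leave it alone
- hex_keys: hex key holder, 22x92x22 mm, long axis y, far right; leave it alone
Things that resemble listed ones, but are neither listed nor needed, are in the scene too. Leave any red look-alike of the loose_two alone.

How it is judged (in metres and radians):
At the end, for the whole second after the job is handed in: each loose half stands flat on the worktop, at rest, against the fixed half with the same number of notches: gap between the faces under 3.5 mm, less than 6 mm off sideways, squared to 0.06 rad (x of loose_one_center in the frame of fixed_one_center between -0.0535 and -0.046 m and y of loose_one_center in the frame of fixed_one_center between -0.006 and 0.006 m and angle between the x axis of loose_one_center and the x axis of fixed_one_center, either way round below 0.06 rad and height (world z) of each of loose_one_center, loose_two_center below 0.022 m and angle between each of loose_one_center, loose_two_center's own z axis and vertical below 0.06 rad and linear speed of each of loose_one, loose_two below 0.01 m/s and x of loose_two_center in the frame of fixed_two_center between -0.0535 and -0.046 m and y of loose_two_center in the frame of fixed_two_center between -0.006 and 0.006 m and angle between the x axis of loose_two_center and the x axis of fixed_two_center, either way round below 0.06 rad); the robot touches nothing.
It fails at once if a loose half is lifted (more than 10 mm) or tipped (more than 0.3 rad) (height (world z) of any of loose_one_center, loose_two_center above 0.028 m or angle between any of loose_one_center, loose_two_center's own z axis and vertical above 0.3 rad).
It fails at once if another thing on the worktop is moved by more than 20 mm (distance of any of weight_block, brass_tee, steel_cup, spanner_13, hex_keys from where it was at the start of the episode above 0.02 m).
It also fails if it takes over 72 s, if anything falls off the work surface, if the arm or the gripper's body presses on something with over 40 N, if the wrist force passes 120 N, or if a joint passes its speed limit or range.

## Working session

There is one attempt and no reset: what is moved stays moved. The work goes in short steps, Python scripts to look and compute and a tool call to move; the robot and the scene stay as the last step left them, time stands still between calls to the robot, and variables do not carry over. Pictures are saved under pics/ and viewed, at most 10 in all, crops included, and the job is handed in when it is done.

Besides the shell and the picture viewer there is one more tool, called after ">>>" by a JSON object that holds its "api" and its "payload". send_rows: Moves the arm, as the interface text tells. Its arguments: {"type":"object","properties":{"targets":{"type":"array"}},"required":["targets"]}

```bash
mkdir -p pics; ls; python3 - <<'E'
from bench import arm
import cv2,numpy as np
s=arm.read_state();print(s)
for n in ["scene","side"]:
    p,d=arm.get_image(n);cv2.imwrite(f"pics/{n}0.png",p[:,:,::-1]);np.save(f"pics/{n}0.npy",d)
    m=arm.camera_model(n);print(n,m)
    for t in ["loose_one","loose_two","fixed_one_center","fixed_two_center","weight_block"]:
        print(t,[(r['rect'],round(r['score'],2)) for r in arm.boxes_of(n,t)])
E
```

```text
pics
{'clock': 0.0, 'joints': array([ 2.58599881e-01,  3.85553606e-01,  6.60826307e-03, -5.29121945e-04,
       -1.19399125e+00, -2.58593386e-01]), 'joint_vel': array([-2.38735438e-03,  7.55035647e-04,  5.03838631e-04, -8.94513302e-05,
       -6.32384612e-04,  1.08002308e-03]), 'joint_efforts': array([-9.55001960e-04, -3.92286408e+01,  1.88399577e+01,  4.18616563e+00,
       -4.72148502e-03,  8.27910434e-07]), 'position': array([6.24406034e+02, 2.49524194e-02, 2.30212022e+02]), 'ee_rot': array([-0.70703963,  0.70717308,  0.00075059, -0.00080141]), 'contact_force': array([-0.08961163, -0.05111968, -0.56042862]), 'wrist_torque': array([ 0.04835495,  0.03230406, -0.01926858]), 'grasp_force': 0.0, 'gripper_width': 85.2602239568786}
scene {'fx': 470.26715095109125, 'fy': 470.26715095109125, 'cx': 272.4320204864594, 'cy': 207.99150983211172, 'cam_to_world': array([[-8.43090312e-01, -3.00375189e-01,  4.46064425e-01,
         1.68144759e+00],
       [-5.37746593e-01,  4.62826921e-01, -7.04712596e-01,
         9.35947352e+02],
       [ 5.22755423e-03, -8.34005987e-01, -5.51730628e-01,
       
[... 627 characters left out ...]
ray([[ 9.97193743e-01, -4.80936268e-02,  5.73728415e-02,
         5.20320782e+02],
       [-7.47969552e-02, -6.72495039e-01,  7.36312324e-01,
        -8.80887964e+02],
       [ 3.17102114e-03, -7.38537356e-01, -6.74205101e-01,
         8.35961227e+02],
       [ 0.00000000e+00,  0.00000000e+00,  0.00000000e+00,
         1.00000000e+00]])}
loose_one [([214.9, 199.0, 32.1, 31.9], 0.97)]
loose_two [([178.5, 337.4, 48.9, 34.0], 0.76), ([259.8, 211.4, 24.8, 34.9], 0.71), ([204.2, 242.5, 24.7, 40.6], 0.71), ([218.5, 199.2, 28.9, 32.9], 0.35)]
fixed_one_center [([309.5, 164.7, 25.5, 28.9], 0.83), ([314.9, 246.2, 40.8, 39.2], 0.7)]
fixed_two_center []
weight_block [([301.5, 201.1, 15.4, 17.9], 0.72)]
```

```bash
python3 - <<'E'
import cv2,numpy as np
a=cv2.imread("pics/scene0.png")[130:310,130:430];b=cv2.imread("pics/side0.png")[140:390,150:410]
cv2.imwrite("pics/a.png",cv2.resize(a,(800,480),interpolation=cv2.INTER_CUBIC));cv2.imwrite("pics/b.png",cv2.resize(b,(624,600),interpolation=cv2.INTER_CUBIC))
E
```

```text
(no output)
```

View pics/a.png

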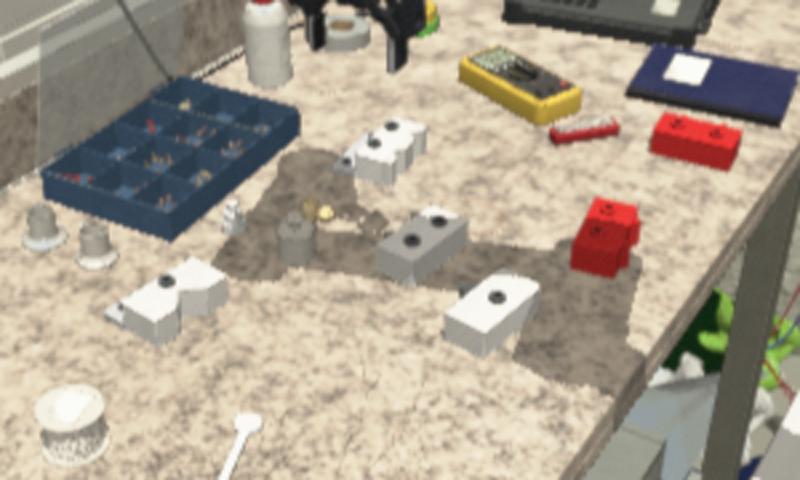

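View pics/b.png

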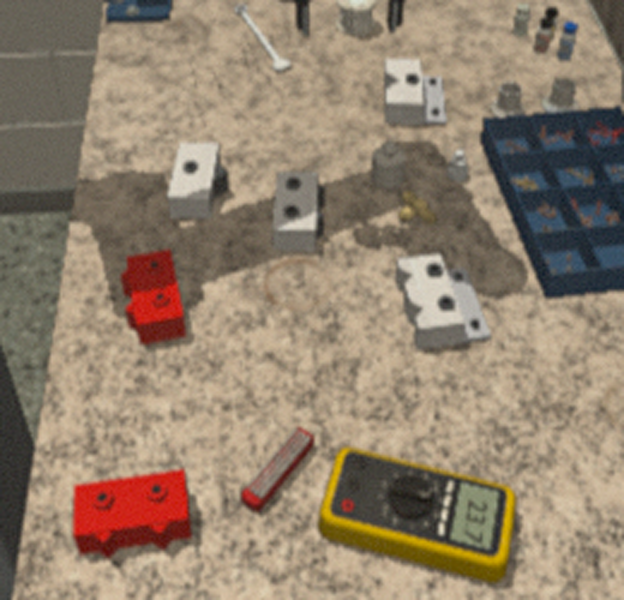

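```bash
cat > h.py <<'E'
from bench import arm
import numpy as np,cv2
def cloud(n):
    m=arm.camera_model(n);p,d=arm.get_image(n)
    v,u=np.mgrid[0:420,0:560];ok=d>0
    c=np.stack([(u-m['cx'])/m['fx']*d,(v-m['cy'])/m['fy']*d,d,np.ones_like(d)],-1)@m['cam_to_world'].T
    return p,c[...,:3],ok
def tops(n,z0=29,z1=41,pr=True):
    p,c,ok=cloud(n)
    m=(ok&(c[...,2]>z0)&(c[...,2]<z1)&(c[...,0]>250)&(c[...,0]<900)&(abs(c[...,1])<450)).astype(np.uint8)
    m=cv2.erode(m,np.ones((2,2),np.uint8))
    k,l,st,_=cv2.connectedComponentsWithStats(m,connectivity=4);out=[]
    for i in range(1,k):
        if st[i,4]<60: continue
        q=c[l==i];r=cv2.minAreaRect(q[:,:2].astype(np.float32))
        if pr: print(n,st[i],"mean",q.mean(0).round(1),"rect",np.round(r[0],1),np.round(r[1],1),round(r[2],1),p[l==i].mean(0).round())
        out.append(q)
    return p,c,out
E
python3 - <<'E'
from h import *
for n in ["scene","side","wrist"]:
    p,c,o=tops(n);np.savez(f"pics/{n}1.npz",p=p,c=c)
    cv2.imwrite(f"pics/{n}1.png",p[:,:,::-1])
print(arm.camera_model("wrist")['cam_to_world'].round(2))
E
```

```text
scene [304 151  44  18 294] mean [ 630.1 -411.5   34.6] rect [ 644.6 -427.7] [ 74.7 158.1] 69.9 [145. 131.  88.]
scene [376 173  32  13 170] mean [ 387.7 -407.    35.7] rect [ 390.3 -411.9] [94.4 51.2] 4.1 [224.  59.  55.]
scene [264 176  26  16 185] mean [ 691.4 -176.8   35.4] rect [ 696.3 -186.2] [ 46.8 100.1] 5.3 [233. 230. 223.]
scene [346 204  24  22 272] mean [ 396.3 -152.9   35.9] rect [ 396.9 -157.3] [52.3 98.9] 9.6 [177.  45.  41.]
scene [272 208  33  21 281] mean [560.8 -29.1  35.5] rect [564.3 -35.5] [99.2 54.4] 83.9 [169. 165. 156.]
scene [235 213  13   9  72] mean [676.4  40.3  35.3] rect [677.3  38.3] [35.8 29.3] 56.1 [143. 138. 127.]
scene [177 227  38  25 355] mean [719.  191.   35.7] rect [722.1 188.2] [99.4 50.1] 83.8 [238. 236. 229.]
scene [298 231  35  25 403] mean [440.3  31.3  35.6] rect [448.   26.5] [100.   61.9] 82.9 [234. 231. 225.]
side [311 166  16  19 225] mean [725.3 177.1  35.4] rect [725.2 179.7] [99.5 46.4] 83.3 [196. 189. 176.]
side [221 201  24  23 349] mean [447.7  15.6  35.4] rect [452.6  20.2] [98.9 61.4] 83.4 [185. 179. 166.]
side [306 203  13  
[... 1337 characters left out ...]
2  26.8  36.2] rect [683.9  30. ] [39.8 40.2] 27.9 [159. 150. 137.]
wrist [154 211  11  10  84] mean [771.6  28.3  37.1] rect [772.5  28.8] [10.9  9.5] 38.5 [205. 206. 204.]
wrist [ 189  292   40   63 1705] mean [723.3 171.7  36.1] rect [724.4 179. ] [91.  48.4] 83.4 [229. 229. 224.]
wrist [ 91 296  18   9  77] mean [859.4 141.   35.3] rect [860.5 141. ] [ 4.7 19.6] 68.0 [112. 106.  98.]
wrist [ 86 301   8  13  60] mean [878.7 155.6  34. ] rect [878.6 154.3] [ 4.7 17.5] 5.4 [115. 109. 101.]
[[-1.0000e+00  0.0000e+00 -0.0000e+00  6.2586e+02]
 [ 0.0000e+00  9.7000e-01  2.6000e-01 -6.6250e+01]
 [ 0.0000e+00  2.6000e-01 -9.7000e-01  3.7432e+02]
 [ 0.0000e+00  0.0000e+00  0.0000e+00  1.0000e+00]]
```

View pics/wrist1.png

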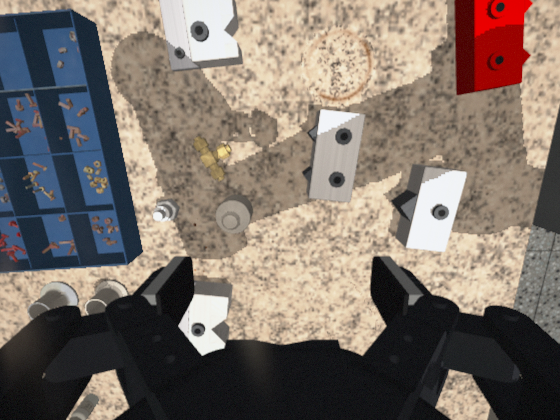

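The scene shows two white fixed halves: the one-screw half near wrist px (200,330) and the two-screw half near (200,30). Loose_two is the grey two-screw block at (337,155), with its teeth to the left (+x). Loose_one is the white one-screw block at (435,208). The look-alikes are the red two-screw halves at wrist (495,40) and side (205,355). They are rejected by colour, and the fixed two-screw half is rejected because it has a foot and notches. The wrist picture serves as the close check. Next I approach loose_one.

>>> {"api": "send_rows", "payload": {"targets": [{"gripper": -1,"x": -0.59,"y": 1.76,"z": 1.3},{"gripper": -1,"x": -0.59,"y": 1.76,"z": 1.3},{"gripper": -1,"x": -0.59,"y": 1.76,"z": 1.3},{"gripper": -1,"x": -0.59,"y": 1.76,"z": 1.3},{"gripper": -1,"x": -0.59,"y": 1.76,"z": 1.3}]}}

```text
$.targets[0]: bad value
```

>>> {"api": "send_rows", "payload": {"targets": [{"gripper": -1,"x": -0.58,"y": 1.76,"z": 1.3},{"gripper": -1,"x": -0.58,"y": 1.76,"z": 1.3},{"gripper": -1,"x": -0.58,"y": 1.76,"z": 1.3},{"gripper": -1,"x": -0.58,"y": 1.76,"z": 1.3},{"gripper": -1,"x": -0.58,"y": 1.76,"z": 1.3}]}}

```text
$.targets[0]: bad value
```

>>> {"api": "send_rows", "payload": {"targets": [{"gripper": -1,"az": 7},{"gripper": -1},{"gripper": -1}]}}

```text
$.targets[0]: bad value
```

```bash
python3 - <<'E'
from h import *
s=arm.read_state();print(s['position'],s['ee_rot'],s['clock'])
p,c,o=tops("wrist")
cv2.imwrite("pics/w2.png",p[:,:,::-1])
z=np.load("pics/side1.npz");print("spanner",z['c'][167,268])
for n in ["scene","side"]:
    z=np.load(f"pics/{n}1.npz");c=z['c'];m=(c[...,2]>8)&(c[...,2]<30)&(c[...,0]>640)&(c[...,0]<760)&(c[...,1]>-90)&(c[...,1]<0)
    q=c[m];print("tee",q.min(0),q.max(0))
E
```

```text
[6.24981696e+02 1.15216735e-02 2.31336622e+02] [-7.07086823e-01  7.07126738e-01 -4.65808072e-06  2.96759432e-05] 0.75
wrist [ 183    0   56   63 2435] mean [ 697.3 -167.5   36. ] rect [ 697.9 -168.5] [49.2 56.2] 5.6 [232. 234. 234.]
wrist [ 470    0   62   92 3989] mean [ 404.5 -154.3   36.1] rect [ 399.7 -156.9] [59.3 86.6] 9.5 [170.   2.   1.]
wrist [  73   11   60  252 1212] mean [825.2 -62.6  34.5] rect [824.1 -47.7] [  2.9 272.9] 4.0 [28. 42. 57.]
wrist [  10   12  104  255 1870] mean [880.3 -64.6  34.5] rect [862.7 -45.2] [ 74.  274.2] 1.2 [36. 51. 67.]
wrist [ 305  110   60   92 3448] mean [566.7 -41.6  36.2] rect [568.6 -39.6] [98.6 57. ] 83.9 [191. 185. 179.]
wrist [ 400  167   67   85 3432] mean [447.5  20.5  36.2] rect [452.4  22. ] [98.8 67.3] 83.0 [221. 222. 224.]
wrist [216 200  35  33 576] mean [682.4  26.5  36.2] rect [684.2  30.1] [40.  39.9] 29.9 [159. 150. 137.]
wrist [154 210  11  11  85] mean [771.6  28.1  37.3] rect [772.1  28.4] [11.   9.5] 45.0 [204. 205. 204.]
wrist [ 94 260  31   4  65] mean [840.4  88.1  36.5] rect [840.8  88.1] [41.1  1.2] 4.9 [32. 43. 56.]
wrist [ 189  292   40   62 1690] mean [723.2 171.4  36.1] rect [724.4 178.9] [91.7 48.4] 83.3 [229. 230. 225.]
wrist [ 91 296  19   9  74] mean [859.1 141.   35.6] rect [859.9 140.8] [ 4.9 19.1] 62.9 [113. 107.  99.]
wrist [ 85 301   9  13  62] mean [878.7 155.4  34.2] rect [878.5 154.4] [ 4.5 18.4] 3.1 [118. 112. 104.]
spanner [566.4225957  275.14724643   5.04466042]
tee [687.39714249 -56.26810474   8.37244954] [730.05184914 -14.20186349  19.63724914]
tee [687.85455878 -61.56676762   8.01221524] [730.56262212 -10.77044375  18.36012715]
```

All seven numbers are probably required in each row.

>>> {"api": "send_rows", "payload": {"targets": [{"gripper": -1,"x": -0.59,"y": 1.76,"z": 1.3,"ax": 0,"ay": 0,"az": 0},{"gripper": -1,"x": -0.59,"y": 1.76,"z": 1.3,"ax": 0,"ay": 0,"az": 0},{"gripper": -1,"x": -0.59,"y": 1.76,"z": 1.3,"ax": 0,"ay": 0,"az": 0},{"gripper": -1,"x": -0.59,"y": 1.76,"z": 1.3,"ax": 0,"ay": 0,"az": 0},{"gripper": -1,"x": -0.59,"y": 1.76,"z": 1.3,"ax": 0,"ay": 0,"az": 0}]}}

```text
clock: 1.22
position: [536.2, 29.7, 165.9]
ee_rot: [-0.707, 0.707, -0.0, 0.0]
contact_force: [1.1, 0.4, -0.4]
gripper_width: 85.2
grasp_force: 0.0
```

>>> {"api": "send_rows", "payload": {"targets": [{"gripper": -1,"x": -0.58,"y": 1.76,"z": 1.3,"ax": 0,"ay": 0,"az": 0},{"gripper": -1,"x": -0.58,"y": 1.76,"z": 1.3,"ax": 0,"ay": 0,"az": 0},{"gripper": -1,"x": -0.58,"y": 1.76,"z": 1.3,"ax": 0,"ay": 0,"az": 0},{"gripper": -1,"x": -0.58,"y": 1.76,"z": 1.3,"ax": 0,"ay": 0,"az": 0},{"gripper": -1,"x": -0.58,"y": 1.76,"z": 1.3,"ax": 0,"ay": 0,"az": 0}]}}

```text
clock: 1.63
position: [448.4, 58.8, 101.1]
ee_rot: [-0.707, 0.707, -0.0, 0.0]
contact_force: [0.0, 0.8, -0.4]
gripper_width: 85.6
grasp_force: 0.0
```

>>> {"api": "send_rows", "payload": {"targets": [{"gripper": -1,"x": 0,"y": 0,"z": 0,"ax": 0,"ay": 0,"az": 7},{"gripper": -1,"x": 0,"y": 0,"z": 0,"ax": 0,"ay": 0,"az": 0},{"gripper": -1,"x": 0,"y": 0,"z": 0,"ax": 0,"ay": 0,"az": 0}]}}

```text
clock: 1.88
position: [449.7, 58.9, 101.8]
ee_rot: [-0.664, 0.748, -0.0, 0.001]
contact_force: [0.9, -0.6, 1.1]
gripper_width: 85.5
grasp_force: 0.0
```

```bash
python3 - <<'E'
from h import *
s=arm.read_state();print(s['position'],s['ee_rot'],s['clock'])
p,c,o=tops("wrist")
cv2.imwrite("pics/w2.png",p[:,:,::-1])
E
```

```text
[449.67480057  58.8811386  101.80075464] [-6.63897721e-01  7.47823028e-01 -3.43767403e-04  6.44645464e-04] 1.8833
wrist [   39    22   108   158 11043] mean [563.4 -42.4  36. ] rect [569.1 -39.8] [99.5 59.8] 83.9 [171. 165. 159.]
wrist [ 228  103   95  139 9464] mean [445.3  19.6  36.2] rect [452.   22.1] [98.4 65.7] 82.9 [190. 185. 181.]
```

>>> {"api": "send_rows", "payload": {"targets": [{"gripper": -1,"x": 0,"y": 0,"z": 2.1,"ax": 0,"ay": 0,"az": 0},{"gripper": -1,"x": 0,"y": 0,"z": 2.1,"ax": 0,"ay": 0,"az": 0},{"gripper": -1,"x": 0,"y": 0,"z": 2.1,"ax": 0,"ay": 0,"az": 0},{"gripper": -1,"x": 0,"y": 0,"z": 2.1,"ax": 0,"ay": 0,"az": 0},{"gripper": -1,"x": 0,"y": 0,"z": 1.2,"ax": 0,"ay": 0,"az": 0}]}}

```text
clock: 2.35
position: [449.2, 58.3, 3.8]
ee_rot: [-0.663, 0.749, 0.0, -0.0]
contact_force: [-0.6, -1.0, 0.1]
gripper_width: 85.5
grasp_force: 0.0
```

>>> {"api": "send_rows", "payload": {"targets": [{"gripper": 0,"x": 0,"y": 0,"z": 0,"ax": 0,"ay": 0,"az": 0},{"gripper": 0,"x": 0,"y": 0,"z": 0,"ax": 0,"ay": 0,"az": 0},{"gripper": 0,"x": 0,"y": 0,"z": 0,"ax": 0,"ay": 0,"az": 0},{"gripper": 0,"x": 0,"y": 0,"z": 0,"ax": 0,"ay": 0,"az": 0},{"gripper": 0,"x": 0,"y": 0,"z": 0,"ax": 0,"ay": 0,"az": 0}]}}

```text
clock: 2.77
position: [449.9, 58.9, 6.5]
ee_rot: [-0.663, 0.749, -0.0, 0.001]
contact_force: [-0.3, 0.2, 1.7]
gripper_width: 49.2
grasp_force: 62.8
```

>>> {"api": "send_rows", "payload": {"targets": [{"gripper": 0,"x": 0,"y": 0,"z": 0,"ax": 0,"ay": 0,"az": 0},{"gripper": 0,"x": 0,"y": 0,"z": 0,"ax": 0,"ay": 0,"az": 0},{"gripper": 0,"x": 0,"y": 0,"z": 0,"ax": 0,"ay": 0,"az": 0}]}}

```text
clock: 3.02
position: [449.9, 58.9, 6.5]
ee_rot: [-0.663, 0.749, -0.0, 0.001]
contact_force: [-0.9, 0.5, 6.7]
gripper_width: 49.0
grasp_force: 63.3
```

>>> {"api": "send_rows", "payload": {"targets": [{"gripper": 0,"x": -1,"y": 0,"z": 0,"ax": 0,"ay": 0,"az": 0},{"gripper": 0,"x": -1.6,"y": 0,"z": 0,"ax": 0,"ay": 0,"az": 0},{"gripper": 0,"x": -1.6,"y": 0,"z": 0,"ax": 0,"ay": 0,"az": 0},{"gripper": 0,"x": -1.6,"y": 0,"z": 0,"ax": 0,"ay": 0,"az": 0},{"gripper": 0,"x": -1.6,"y": 0,"z": 0,"ax": 0,"ay": 0,"az": 0}]}}

```text
clock: 3.43
position: [457.3, 130.9, 6.5]
ee_rot: [-0.662, 0.749, -0.0, -0.001]
contact_force: [-0.3, -7.6, 10.8]
gripper_width: 49.2
grasp_force: 63.8
```

>>> {"api": "send_rows", "payload": {"targets": [{"gripper": 0,"x": -1.6,"y": 0,"z": 0,"ax": 0,"ay": 0,"az": 0},{"gripper": 0,"x": -1.6,"y": 0,"z": 0,"ax": 0,"ay": 0,"az": 0},{"gripper": 0,"x": -1.6,"y": 0,"z": 0,"ax": 0,"ay": 0,"az": 0},{"gripper": 0,"x": -1.6,"y": 0,"z": 0,"ax": 0,"ay": 0,"az": 0},{"gripper": 0,"x": -1.6,"y": 0,"z": 0,"ax": 0,"ay": 0,"az": 0}]}}

```text
clock: 3.85
position: [467.0, 210.0, 6.5]
ee_rot: [-0.662, 0.749, -0.0, -0.002]
contact_force: [-1.0, -8.0, 10.6]
gripper_width: 49.0
grasp_force: 63.8
```

>>> {"api": "send_rows", "payload": {"targets": [{"gripper": 0,"x": -1.6,"y": 0,"z": 0,"ax": 0,"ay": 0,"az": 0},{"gripper": 0,"x": -1.6,"y": 0,"z": 0,"ax": 0,"ay": 0,"az": 0},{"gripper": 0,"x": -0.7,"y": 0,"z": 0,"ax": 0,"ay": 0,"az": 0},{"gripper": 0,"x": 0,"y": 0,"z": 0,"ax": 0,"ay": 0,"az": 0}]}}

```text
clock: 4.18
position: [472.9, 251.1, 6.5]
ee_rot: [-0.663, 0.748, -0.0, 0.001]
contact_force: [-3.1, 1.4, 7.1]
gripper_width: 48.9
grasp_force: 63.2
```

>>> {"api": "send_rows", "payload": {"targets": [{"gripper": 0,"x": 0,"y": -1.0,"z": 0,"ax": 0,"ay": 0,"az": 0},{"gripper": 0,"x": 0,"y": -1.6,"z": 0,"ax": 0,"ay": 0,"az": 0},{"gripper": 0,"x": 0,"y": -1.6,"z": 0,"ax": 0,"ay": 0,"az": 0},{"gripper": 0,"x": 0,"y": -1.6,"z": 0,"ax": 0,"ay": 0,"az": 0},{"gripper": 0,"x": 0,"y": -1.6,"z": 0,"ax": 0,"ay": 0,"az": 0}]}}

```text
clock: 4.6
position: [545.4, 240.9, 6.5]
ee_rot: [-0.663, 0.749, 0.0, -0.001]
contact_force: [-6.1, 0.5, 7.8]
gripper_width: 48.8
grasp_force: 63.4
```

```bash
python3 - <<'E'
from h import *
s=arm.read_state();print(s['position'],s['ee_rot'],s['clock'])
p,c,o=tops("scene")
p,c,o=tops("side")
E
```

```text
[545.44788651 240.93261031   6.52877742] [-6.62640983e-01  7.48936788e-01  4.16284849e-04 -6.65252738e-04] 4.6
scene [322 158  26  12 179] mean [ 599.  -404.7   34.3] rect [ 599.9 -410.9] [72.5 63.8] 72.9 [139. 123.  78.]
scene [376 173  32  14 189] mean [ 386.9 -406.8   35.5] rect [ 390.3 -410.9] [95.  51.8] 7.6 [218.  56.  53.]
scene [346 204  24  22 266] mean [ 396.2 -152.9   35.5] rect [ 397.5 -159.1] [ 52.5 100. ] 10.4 [224.  57.  53.]
scene [272 208  33  22 299] mean [559.5 -29.8  35.5] rect [565.6 -34.8] [97.1 59.1] 85.9 [233. 230. 223.]
scene [177 227  37  25 351] mean [720.  192.8  35.7] rect [720.3 188.8] [99.5 49.1] 85.0 [236. 234. 227.]
scene [225 266  25  17 147] mean [545.  245.9  35.6] rect [540.1 245.6] [28.8 62.6] 71.1 [149. 146. 138.]
side [253 164  22  20 267] mean [547.6 198.1  35.3] rect [547.7 203.5] [101.3  70. ] 86.3 [152. 147. 137.]
side [311 166  16  19 212] mean [725.2 176.7  35.5] rect [725.6 181.6] [100.6  46.4] 83.8 [191. 185. 172.]
side [306 203  13   9  72] mean [683.7  21.8  35.2] rect [684.4  24.2] [31.1 35.8] 82.3 [149. 142. 127.]
side [264 213  21  25 363] mean [566.8 -47.5  35.4] rect [569.2 -42.3] [97.3 54.3] 83.5 [188. 182. 169.]
side [202 245  25  32 467] mean [ 403.5 -170.2   35.7] rect [ 400.7 -165.6] [55.1 98.5] 10.1 [187.  33.  23.]
side [316 247  28  31 426] mean [ 699.3 -197.5   35.5] rect [ 699.7 -192.4] [48.5 98.9] 6.2 [195. 188. 175.]
side [ 284  328   81   31 1297] mean [ 637.8 -422.8   34.7] rect [ 651.8 -429.7] [ 73.4 168. ] 76.2 [95. 87. 60.]
side [181 337  48  28 876] mean [ 395.5 -422.3   35.4] rect [ 395.3 -421.2] [97.7 56.4] 5.2 [192.  32.  22.]
```

>>> {"api": "send_rows", "payload": {"targets": [{"gripper": 0,"x": 0,"y": -1.6,"z": 0,"ax": 0,"ay": 0,"az": 0},{"gripper": 0,"x": 0,"y": -1.6,"z": 0,"ax": 0,"ay": 0,"az": 0},{"gripper": 0,"x": 0,"y": -1.6,"z": 0,"ax": 0,"ay": 0,"az": 0},{"gripper": 0,"x": 0,"y": -1.6,"z": 0,"ax": 0,"ay": 0,"az": 0},{"gripper": 0,"x": 0,"y": -1.6,"z": 0,"ax": 0,"ay": 0,"az": 0}]}}

```text
clock: 5.12
position: [624.0, 231.4, 6.6]
ee_rot: [-0.663, 0.749, 0.001, -0.001]
contact_force: [-6.4, 0.3, 8.5]
gripper_width: 49.2
grasp_force: 64.2
```

>>> {"api": "send_rows", "payload": {"targets": [{"gripper": 0,"x": 0,"y": -0.9,"z": 0,"ax": 0,"ay": 0,"az": 0},{"gripper": 0,"x": 0,"y": 0,"z": 0,"ax": 0,"ay": 0,"az": 0},{"gripper": -1,"x": 0,"y": 0,"z": 0,"ax": 0,"ay": 0,"az": 0},{"gripper": -1,"x": 0,"y": 0,"z": 0,"ax": 0,"ay": 0,"az": 0},{"gripper": -1,"x": 0,"y": 0,"z": 0,"ax": 0,"ay": 0,"az": 0}]}}

```text
clock: 5.53
position: [633.4, 230.3, 4.9]
ee_rot: [-0.663, 0.749, 0.0, -0.0]
contact_force: [-0.6, 0.1, -0.4]
gripper_width: 82.8
grasp_force: 0.0
```

>>> {"api": "send_rows", "payload": {"targets": [{"gripper": -1,"x": 0,"y": 0,"z": 0,"ax": 0,"ay": 0,"az": 0},{"gripper": -1,"x": 0,"y": 0,"z": 0,"ax": 0,"ay": 0,"az": 0},{"gripper": -1,"x": 0,"y": 0,"z": -2.5,"ax": 0,"ay": 0,"az": 0},{"gripper": -1,"x": 0,"y": 0,"z": -3.5,"ax": 0,"ay": 0,"az": 0},{"gripper": -1,"x": 0,"y": 0,"z": -3.0,"ax": 0,"ay": 0,"az": 0}]}}

```text
clock: 5.95
position: [634.0, 230.1, 96.0]
ee_rot: [-0.663, 0.749, -0.0, -0.001]
contact_force: [0.4, 1.0, 0.6]
gripper_width: 85.6
grasp_force: 0.0
```

>>> {"api": "send_rows", "payload": {"targets": [{"gripper": -1,"x": 1.2,"y": 1.8,"z": -1,"ax": 0,"ay": 0,"az": 0},{"gripper": -1,"x": 1.2,"y": 1.8,"z": -1,"ax": 0,"ay": 0,"az": 0},{"gripper": -1,"x": 1.2,"y": 1.9,"z": -1,"ax": 0,"ay": 0,"az": 0},{"gripper": -1,"x": 0,"y": 0,"z": 0,"ax": 0,"ay": 0,"az": 7},{"gripper": -1,"x": 0,"y": 0,"z": 0,"ax": 0,"ay": 0,"az": 7}]}}

```text
clock: 6.37
position: [574.5, 201.0, 126.7]
ee_rot: [-0.564, 0.826, 0.0, 0.001]
contact_force: [1.2, 0.1, 0.1]
gripper_width: 85.4
grasp_force: 0.0
```

>>> {"api": "send_rows", "payload": {"targets": [{"gripper": -1,"x": 0,"y": 0,"z": 0,"ax": 0,"ay": 0,"az": 7},{"gripper": -1,"x": 0,"y": 0,"z": 0,"ax": 0,"ay": 0,"az": 7},{"gripper": -1,"x": 0,"y": 0,"z": 0,"ax": 0,"ay": 0,"az": 7},{"gripper": -1,"x": 0,"y": 0,"z": 0,"ax": 0,"ay": 0,"az": 7},{"gripper": -1,"x": 0,"y": 0,"z": 0,"ax": 0,"ay": 0,"az": 7}]}}

```text
clock: 6.78
position: [575.0, 201.3, 125.2]
ee_rot: [-0.29, 0.957, 0.0, -0.0]
contact_force: [0.6, -0.1, 0.5]
gripper_width: 85.5
grasp_force: 0.0
```

>>> {"api": "send_rows", "payload": {"targets": [{"gripper": -1,"x": 0,"y": 0,"z": 0,"ax": 0,"ay": 0,"az": 7},{"gripper": -1,"x": 0,"y": 0,"z": 0,"ax": 0,"ay": 0,"az": 7},{"gripper": -1,"x": 0,"y": 0,"z": 0,"ax": 0,"ay": 0,"az": 7},{"gripper": -1,"x": 0,"y": 0,"z": 0,"ax": 0,"ay": 0,"az": 7},{"gripper": -1,"x": 0,"y": 0,"z": 0,"ax": 0,"ay": 0,"az": 7}]}}

```text
clock: 7.2
position: [575.0, 201.3, 125.2]
ee_rot: [0.012, 1.0, -0.0, -0.0]
contact_force: [1.0, 0.1, -0.9]
gripper_width: 85.7
grasp_force: 0.0
```

>>> {"api": "send_rows", "payload": {"targets": [{"gripper": -0.6,"x": 0,"y": 0,"z": 0,"ax": 0,"ay": 0,"az": 6},{"gripper": -0.6,"x": 0,"y": 0,"z": 0,"ax": 0,"ay": 0,"az": 0},{"gripper": -0.6,"x": 0,"y": 0,"z": 0,"ax": 0,"ay": 0,"az": 0}]}}

```text
clock: 7.45
position: [575.1, 201.2, 125.2]
ee_rot: [0.06, 0.998, -0.0, -0.0]
contact_force: [0.1, -0.1, 0.9]
gripper_width: 68.2
grasp_force: 0.0
```

```bash
python3 - <<'E'
from h import *
s=arm.read_state();print(s['position'],s['ee_rot'],s['clock'],s['joints'])
for n in ["scene","side"]: tops(n)
p,c,o=tops("wrist")
cv2.imwrite("pics/w3.png",p[:,:,::-1])
E
```

```text
[575.11641881 201.22088601 125.22969645] [ 5.96280754e-02  9.98220659e-01 -1.92405451e-05 -9.11650453e-05] 7.45 [ 6.01896343e-01  4.49885242e-01 -1.73811507e-01 -1.00577696e-04
 -9.47267086e-01 -2.29196087e+00]
scene [304 151  44  19 278] mean [ 629.5 -410.5   34.7] rect [ 645.  -426.7] [ 79.2 161.3] 69.0 [139. 126.  84.]
scene [376 173  32  13 177] mean [ 388.5 -407.6   35.4] rect [ 390.5 -413.6] [94.7 53.5] 4.2 [219.  56.  52.]
scene [264 175  26  17 194] mean [ 691.9 -178.7   35.7] rect [ 694.7 -186. ] [45.5 98.9] 3.5 [232. 230. 222.]
scene [346 206  24  20 251] mean [ 394.2 -150.6   35.6] rect [ 395.9 -157.1] [ 53.7 100.4] 10.6 [222.  55.  52.]
scene [273 208  32  21 285] mean [560.  -30.2  35.7] rect [565.4 -34.7] [102.3  56.7] 85.0 [232. 229. 222.]
scene [178 227  37  25 360] mean [719.3 191.1  35.7] rect [722.1 187.4] [101.   49.5] 84.1 [231. 228. 221.]
scene [202 240  39  26 446] mean [626.1 200.2  35.8] rect [633.7 196.1] [100.8  60.9] 80.3 [161. 157. 149.]
side [282 165  20  19 254] mean [633.2 186.1  35.4] rect [639.5 190.4] [99.4 61.7] 81.6 [123. 119. 110.]
side [311 166 
[... 368 characters left out ...]
 -165.1] [55.3 97.1] 10.0 [186.  32.  22.]
side [316 247  28  32 437] mean [ 699.  -196.7   35.4] rect [ 699.6 -191.6] [47.7 98.7] 5.4 [194. 188. 175.]
side [ 284  328   81   31 1306] mean [ 637.5 -422.8   34.6] rect [ 650.9 -415.8] [ 71.8 173.3] 88.1 [95. 87. 60.]
side [181 337  48  29 868] mean [ 395.2 -422.    35.5] rect [ 395.5 -422.3] [98. 57.] 4.4 [192.  32.  23.]
wrist [   0  205   66   67 3064] mean [568.7  -8.8  35.7] rect [571.2 -15. ] [52.5 59.2] 83.0 [211. 211. 206.]
wrist [ 225  247  117   71 5947] mean [630.3 194.1  36.1] rect [638.  193.2] [99.1 66.2] 81.8 [170. 163. 156.]
wrist [467 278  31  18 126] mean [661.5 365.3  33.2] rect [661.  367.3] [ 5.8 28.9] 29.7 [121. 114. 105.]
```

View pics/w3.png

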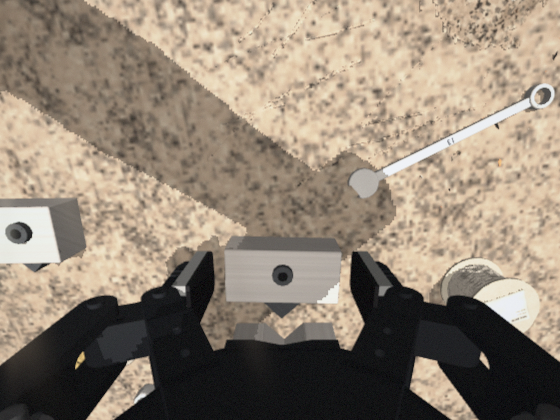

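The wrist picture shows the loose_one block at (282,275), its tooth pointing down (+x) at the notched fixed half at (283,335), which is mostly hidden. Alignment is good, so I descend behind it and push.

>>> {"api": "send_rows", "payload": {"targets": [{"gripper": -0.6,"x": 0,"y": 0,"z": 2.8,"ax": 0,"ay": 0,"az": -0.4},{"gripper": -0.6,"x": 0,"y": 0,"z": 3.0,"ax": 0,"ay": 0,"az": 0},{"gripper": -0.6,"x": 0,"y": 0,"z": 3.0,"ax": 0,"ay": 0,"az": 0},{"gripper": -0.6,"x": 0,"y": 0,"z": 3.0,"ax": 0,"ay": 0,"az": 0},{"gripper": -0.6,"x": 0,"y": 0,"z": 0.4,"ax": 0,"ay": 0,"az": 0}]}}

```text
clock: 8.02
position: [571.8, 199.2, -2.0]
ee_rot: [0.058, 0.998, -0.003, -0.004]
contact_force: [-0.6, -0.4, -0.5]
gripper_width: 68.1
grasp_force: 0.0
```

>>> {"api": "send_rows", "payload": {"targets": [{"gripper": -0.6,"x": 0,"y": 0,"z": 0,"ax": 0,"ay": 0,"az": 0},{"gripper": -0.6,"x": -0.8,"y": 0,"z": 0,"ax": 0,"ay": 0,"az": 0},{"gripper": -0.6,"x": -0.8,"y": 0,"z": 0,"ax": 0,"ay": 0,"az": 0},{"gripper": -0.6,"x": -0.5,"y": 0,"z": 0,"ax": 0,"ay": 0,"az": 0},{"gripper": -0.6,"x": -0.5,"y": 0,"z": 0,"ax": 0,"ay": 0,"az": 0}]}}

```text
clock: 8.43
position: [601.9, 198.4, 5.1]
ee_rot: [0.058, 0.998, 0.001, 0.0]
contact_force: [-3.5, 0.3, 3.7]
gripper_width: 68.3
grasp_force: 2.1
```

>>> {"api": "send_rows", "payload": {"targets": [{"gripper": -0.6,"x": -0.5,"y": 0,"z": 0,"ax": 0,"ay": 0,"az": 0},{"gripper": -0.6,"x": -0.5,"y": 0,"z": 0,"ax": 0,"ay": 0,"az": 0},{"gripper": -0.6,"x": -0.5,"y": 0,"z": 0,"ax": 0,"ay": 0,"az": 0},{"gripper": -0.6,"x": -0.5,"y": 0,"z": 0,"ax": 0,"ay": 0,"az": 0},{"gripper": -0.6,"x": -0.5,"y": 0,"z": 0,"ax": 0,"ay": 0,"az": 0}]}}

```text
clock: 8.85
position: [626.3, 195.2, 3.3]
ee_rot: [0.058, 0.998, -0.0, -0.0]
contact_force: [-2.7, 0.4, 4.0]
gripper_width: 68.3
grasp_force: 2.1
```

```bash
python3 - <<'E'
from h import *
s=arm.read_state();print(s['position'],s['contact_force'],s['clock'])
for n in ["scene","side","wrist"]:
    p,c,o=tops(n,pr=False)
    for q in o:
        m=q.mean(0)
        if m[0]>600 and m[1]>100 and m[1]<250: print(n,len(q),m.round(1),cv2.minAreaRect(q[:,:2].astype(np.float32)))
E
```

```text
[626.28404213 195.19167317   3.34674276] [-2.73635272  0.44511017  4.03302844] 8.85
scene 242 [723.2 208.2  36. ] ((723.46142578125, 196.9646759033203), (80.27613830566406, 47.30086135864258), 87.58792114257812)
side 241 [666.5 180.1  35.6] ((671.947998046875, 184.8400421142578), (99.95349884033203, 59.483734130859375), 77.18939208984375)
side 231 [725.5 177.3  35.5] ((725.6223754882812, 181.2135009765625), (96.37142944335938, 46.82376480102539), 83.27815246582031)
wrist 6135 [639.6 193.1  35.5] ((635.9391479492188, 193.83633422851562), (95.2423095703125, 38.92388153076172), 83.28681945800781)
```

>>> {"api": "send_rows", "payload": {"targets": [{"gripper": -0.6,"x": -0.3,"y": 0,"z": 0,"ax": 0,"ay": 0,"az": 0},{"gripper": -0.6,"x": -0.3,"y": 0,"z": 0,"ax": 0,"ay": 0,"az": 0},{"gripper": -0.6,"x": -0.3,"y": 0,"z": 0,"ax": 0,"ay": 0,"az": 0},{"gripper": -0.6,"x": -0.2,"y": 0,"z": 0,"ax": 0,"ay": 0,"az": 0}]}}

```text
clock: 9.33
position: [637.0, 194.0, 3.1]
ee_rot: [0.058, 0.998, -0.0, -0.0]
contact_force: [-3.1, -0.1, 1.4]
gripper_width: 68.3
grasp_force: 1.6
```

>>> {"api": "send_rows", "payload": {"targets": [{"gripper": -0.6,"x": -0.1,"y": 0,"z": 0,"ax": 0,"ay": 0,"az": 0},{"gripper": -0.6,"x": -0.1,"y": 0,"z": 0,"ax": 0,"ay": 0,"az": 0}]}}

```text
clock: 9.5
position: [638.8, 193.7, 3.1]
ee_rot: [0.058, 0.998, -0.0, -0.0]
contact_force: [-2.7, 0.0, 0.4]
gripper_width: 68.1
grasp_force: 1.4
```

>>> {"api": "send_rows", "payload": {"targets": [{"gripper": -0.6,"x": -0.1,"y": 0,"z": 0,"ax": 0,"ay": 0,"az": 0},{"gripper": -0.6,"x": -0.1,"y": 0,"z": 0,"ax": 0,"ay": 0,"az": 0}]}}

```text
clock: 9.67
position: [638.9, 193.5, 3.1]
ee_rot: [0.057, 0.998, -0.001, -0.002]
contact_force: [-10.7, 3.4, 5.9]
gripper_width: 68.6
grasp_force: 5.4
```

>>> {"api": "send_rows", "payload": {"targets": [{"gripper": -0.6,"x": -0.1,"y": 0,"z": 0,"ax": 0,"ay": 0,"az": 0},{"gripper": -0.6,"x": -0.1,"y": 0,"z": 0,"ax": 0,"ay": 0,"az": 0}]}}

```text
clock: 9.83
position: [638.9, 193.4, 3.2]
ee_rot: [0.057, 0.998, -0.001, -0.004]
contact_force: [-16.4, 4.7, 9.4]
gripper_width: 68.1
grasp_force: 8.2
```

```bash
python3 - <<'E'
from h import *
s=arm.read_state();print(s['position'],s['contact_force'],s['clock'])
p,c,o=tops("side",pr=False)
cv2.imwrite("pics/s4.png",cv2.resize(p[120:240,230:390,::-1],(800,600),interpolation=cv2.INTER_CUBIC))
for q in o:
    m=q.mean(0)
    if m[0]>600 and m[1]>100 and m[1]<250: print(len(q),m.round(1),cv2.minAreaRect(q[:,:2].astype(np.float32)))
E
```

```text
[638.91404536 193.3829527    3.16711755] [-16.39062526   4.73203361   9.43945609] 9.8333
491 [700.  176.3  35.4] ((690.2432861328125, 183.9851837158203), (100.12530517578125, 117.37008666992188), 83.33161926269531)
```

View pics/s4.png

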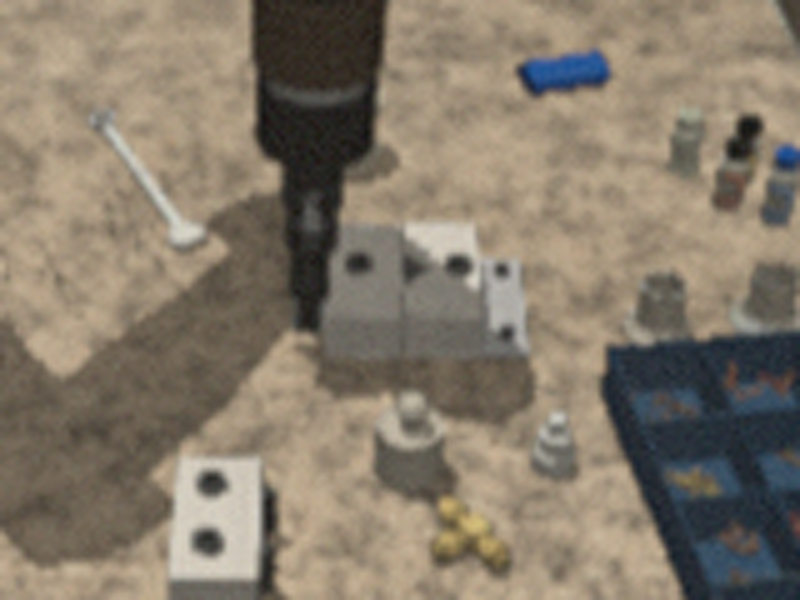

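The side crop shows loose_one flush on fixed_one: the seam at (402,290) has no gap and the sides line up at (402,350). I retreat and go to loose_two.

>>> {"api": "send_rows", "payload": {"targets": [{"gripper": -0.6,"x": 1,"y": 0,"z": 0,"ax": 0,"ay": 0,"az": 0},{"gripper": -0.6,"x": 2,"y": 0,"z": 0,"ax": 0,"ay": 0,"az": 0},{"gripper": -0.6,"x": 0,"y": 0,"z": -4,"ax": 0,"ay": 0,"az": 0},{"gripper": -0.6,"x": 0,"y": 0,"z": -4,"ax": 0,"ay": 0,"az": 0},{"gripper": -0.6,"x": 0,"y": 0,"z": -4,"ax": 0,"ay": 0,"az": 0}]}}

```text
clock: 10.3
position: [613.6, 196.9, 124.7]
ee_rot: [0.057, 0.998, -0.0, 0.001]
contact_force: [1.2, 1.9, -0.7]
gripper_width: 68.3
grasp_force: 0.0
```

>>> {"api": "send_rows", "payload": {"targets": [{"gripper": -1,"x": 0,"y": 0,"z": 0,"ax": 0,"ay": 0,"az": -6.95},{"gripper": -1,"x": 0,"y": 0,"z": 0,"ax": 0,"ay": 0,"az": -6.95},{"gripper": -1,"x": 0,"y": 0,"z": 0,"ax": 0,"ay": 0,"az": -6.95},{"gripper": -1,"x": 0,"y": 0,"z": 0,"ax": 0,"ay": 0,"az": -6.95},{"gripper": -1,"x": 0,"y": 0,"z": 0,"ax": 0,"ay": 0,"az": -6.95}]}}

```text
clock: 10.72
position: [614.3, 197.1, 124.0]
ee_rot: [-0.246, 0.969, 0.0, 0.002]
contact_force: [0.5, -0.0, -0.5]
gripper_width: 85.5
grasp_force: 0.0
```

>>> {"api": "send_rows", "payload": {"targets": [{"gripper": -1,"x": 0,"y": 0,"z": 0,"ax": 0,"ay": 0,"az": -6.95},{"gripper": -1,"x": 0,"y": 0,"z": 0,"ax": 0,"ay": 0,"az": -6.95},{"gripper": -1,"x": 0,"y": 0,"z": 0,"ax": 0,"ay": 0,"az": -6.95},{"gripper": -1,"x": 0,"y": 0,"z": 0,"ax": 0,"ay": 0,"az": -6.95},{"gripper": -1,"x": 0,"y": 0,"z": 0,"ax": 0,"ay": 0,"az": -6.95}]}}

```text
clock: 11.13
position: [614.3, 197.0, 123.8]
ee_rot: [-0.524, 0.851, -0.0, 0.002]
contact_force: [-0.2, 0.0, 1.2]
gripper_width: 85.3
grasp_force: 0.0
```

>>> {"api": "send_rows", "payload": {"targets": [{"gripper": -1,"x": 0,"y": 0,"z": 0,"ax": 0,"ay": 0,"az": -6.95},{"gripper": -1,"x": 0,"y": 0,"z": 0,"ax": 0,"ay": 0,"az": -6.95},{"gripper": -1,"x": 0,"y": 0,"z": 0,"ax": 0,"ay": 0,"az": -6.95}]}}

```text
clock: 11.38
position: [614.3, 197.1, 123.8]
ee_rot: [-0.67, 0.743, -0.001, 0.001]
contact_force: [-0.2, -0.3, -0.5]
gripper_width: 85.6
grasp_force: 0.0
```

>>> {"api": "send_rows", "payload": {"targets": [{"gripper": -1,"x": 3,"y": 0.28,"z": 0,"ax": 0,"ay": 0,"az": 0},{"gripper": -1,"x": 3,"y": 0.28,"z": 0,"ax": 0,"ay": 0,"az": 0},{"gripper": -1,"x": 3,"y": 0.28,"z": 0,"ax": 0,"ay": 0,"az": 0},{"gripper": -1,"x": 3,"y": 0.28,"z": 0,"ax": 0,"ay": 0,"az": 0},{"gripper": -1,"x": 3,"y": 0.28,"z": 0,"ax": 0,"ay": 0,"az": 0}]}}

```text
clock: 11.8
position: [583.7, 48.1, 123.9]
ee_rot: [-0.668, 0.744, -0.001, 0.001]
contact_force: [0.0, 0.1, -0.5]
gripper_width: 85.2
grasp_force: 0.0
```

>>> {"api": "send_rows", "payload": {"targets": [{"gripper": -1,"x": 3,"y": 0.28,"z": 0,"ax": 0,"ay": 0,"az": 0},{"gripper": -1,"x": 3,"y": 0.28,"z": 0,"ax": 0,"ay": 0,"az": 0},{"gripper": -1,"x": 3,"y": 0.28,"z": 0,"ax": 0,"ay": 0,"az": 0},{"gripper": -1,"x": 0,"y": 0,"z": 0,"ax": 0,"ay": 0,"az": 0},{"gripper": -1,"x": 0,"y": 0,"z": 0,"ax": 0,"ay": 0,"az": 0}]}}

```text
clock: 12.22
position: [565.4, -40.8, 123.9]
ee_rot: [-0.667, 0.745, -0.001, 0.001]
contact_force: [0.2, 0.4, 0.5]
gripper_width: 85.4
grasp_force: 0.0
```

```bash
python3 - <<'E'
from h import *
s=arm.read_state();q=s['ee_rot'];print(s['position'],q,s['clock'],"az",2*(135-np.degrees(np.arctan2(q[1],q[0]))))
tops("wrist")
E
```

```text
[565.39717612 -40.77259572 123.89680425] [-0.66655705  0.74545282 -0.00089108  0.00099626] 12.2167 az 6.396129571025767
wrist [  21    0  108  114 6742] mean [ 696.8 -176.9   36. ] rect [ 698.6 -177.6] [50.3 74.4] 5.6 [195. 192. 187.]
wrist [ 451    0   95  108 7011] mean [ 403.9 -147.3   36.1] rect [ 398.3 -150.1] [60.1 73.4] 8.8 [155.   3.   1.]
wrist [ 243  157   73  117 6332] mean [566.  -42.9  36.3] rect [568.9 -39.9] [98.8 57.7] 83.6 [186. 179. 172.]
wrist [  0 281  24  54 529] mean [819.6  18.6  34.5] rect [819.8  15.9] [ 3.9 49. ] 5.3 [41. 50. 61.]
```

>>> {"api": "send_rows", "payload": {"targets": [{"gripper": -1,"x": 0,"y": 0,"z": 2.6,"ax": 0,"ay": 0,"az": 0},{"gripper": -1,"x": 0,"y": 0,"z": 2.6,"ax": 0,"ay": 0,"az": 0},{"gripper": -1,"x": 0,"y": 0,"z": 2.6,"ax": 0,"ay": 0,"az": 0},{"gripper": -1,"x": 0,"y": 0,"z": 2.6,"ax": 0,"ay": 0,"az": 0},{"gripper": -1,"x": 0,"y": 0,"z": 1.4,"ax": 0,"ay": 0,"az": 0}]}}

```text
clock: 12.68
position: [564.1, -38.1, 2.6]
ee_rot: [-0.668, 0.744, 0.001, -0.001]
contact_force: [0.6, -0.0, 0.3]
gripper_width: 85.5
grasp_force: 0.0
```

>>> {"api": "send_rows", "payload": {"targets": [{"gripper": 0,"x": 0,"y": 0,"z": 0,"ax": 0,"ay": 0,"az": 0},{"gripper": 0,"x": 0,"y": 0,"z": 0,"ax": 0,"ay": 0,"az": 0},{"gripper": 0,"x": 0,"y": 0,"z": 0,"ax": 0,"ay": 0,"az": 0},{"gripper": 0,"x": 0,"y": 0,"z": 0,"ax": 0,"ay": 0,"az": 0},{"gripper": 0,"x": 0,"y": 0,"z": 0,"ax": 0,"ay": 0,"az": 0}]}}

```text
clock: 13.1
position: [565.8, -38.7, 6.8]
ee_rot: [-0.668, 0.744, -0.001, 0.001]
contact_force: [0.2, 2.3, 0.9]
gripper_width: 49.1
grasp_force: 65.6
```

>>> {"api": "send_rows", "payload": {"targets": [{"gripper": 0,"x": 0,"y": 0,"z": 0,"ax": 0,"ay": 0,"az": 0},{"gripper": 0,"x": 0,"y": 0,"z": 0,"ax": 0,"ay": 0,"az": 0}]}}

```text
clock: 13.27
position: [565.8, -38.7, 6.7]
ee_rot: [-0.668, 0.744, -0.001, 0.001]
contact_force: [-0.4, 3.7, 5.2]
gripper_width: 48.8
grasp_force: 66.1
```

>>> {"api": "send_rows", "payload": {"targets": [{"gripper": 0,"x": 1,"y": 0,"z": 0,"ax": 0,"ay": 0,"az": 0},{"gripper": 0,"x": 1.6,"y": 0,"z": 0,"ax": 0,"ay": 0,"az": 0},{"gripper": 0,"x": 1.6,"y": 0,"z": 0,"ax": 0,"ay": 0,"az": 0},{"gripper": 0,"x": 1.6,"y": 0,"z": 0,"ax": 0,"ay": 0,"az": 0},{"gripper": 0,"x": 1.6,"y": 0,"z": 0,"ax": 0,"ay": 0,"az": 0}]}}

```text
clock: 13.68
position: [558.4, -112.9, 6.8]
ee_rot: [-0.668, 0.744, -0.001, 0.002]
contact_force: [0.3, 4.5, 4.4]
gripper_width: 49.1
grasp_force: 66.1
```

>>> {"api": "send_rows", "payload": {"targets": [{"gripper": 0,"x": 1.6,"y": 0,"z": 0,"ax": 0,"ay": 0,"az": 0},{"gripper": 0,"x": 1.6,"y": 0,"z": 0,"ax": 0,"ay": 0,"az": 0},{"gripper": 0,"x": 1.6,"y": 0,"z": 0,"ax": 0,"ay": 0,"az": 0},{"gripper": 0,"x": 1.6,"y": 0,"z": 0,"ax": 0,"ay": 0,"az": 0},{"gripper": 0,"x": 1.6,"y": 0,"z": 0,"ax": 0,"ay": 0,"az": 0}]}}

```text
clock: 14.1
position: [549.3, -192.7, 6.8]
ee_rot: [-0.668, 0.744, -0.001, 0.001]
contact_force: [0.6, 5.4, 4.9]
gripper_width: 48.9
grasp_force: 66.1
```

>>> {"api": "send_rows", "payload": {"targets": [{"gripper": 0,"x": 0,"y": -1.0,"z": 0,"ax": 0,"ay": 0,"az": 0},{"gripper": 0,"x": 0,"y": -1.6,"z": 0,"ax": 0,"ay": 0,"az": 0},{"gripper": 0,"x": 0,"y": -1.6,"z": 0,"ax": 0,"ay": 0,"az": 0},{"gripper": 0,"x": 0,"y": -1.6,"z": 0,"ax": 0,"ay": 0,"az": 0},{"gripper": 0,"x": 0,"y": 0,"z": 0,"ax": 0,"ay": 0,"az": -1.7}]}}

```text
clock: 14.52
position: [608.1, -199.9, 6.8]
ee_rot: [-0.679, 0.734, -0.002, 0.001]
contact_force: [1.4, 1.0, 5.4]
gripper_width: 49.0
grasp_force: 66.1
```

>>> {"api": "send_rows", "payload": {"targets": [{"gripper": 0,"x": 0,"y": 0,"z": 0,"ax": 0,"ay": 0,"az": -2.5},{"gripper": 0,"x": 0,"y": 0,"z": 0,"ax": 0,"ay": 0,"az": -2.5},{"gripper": 0,"x": 0,"y": 0,"z": 0,"ax": 0,"ay": 0,"az": -2.5},{"gripper": 0,"x": 0,"y": 0,"z": 0,"ax": 0,"ay": 0,"az": -2.5},{"gripper": 0,"x": 0,"y": 0,"z": 0,"ax": 0,"ay": 0,"az": 0}]}}

```text
clock: 14.93
position: [606.8, -199.0, 6.8]
ee_rot: [0.74, -0.672, 0.001, -0.001]
contact_force: [0.1, 2.3, 6.3]
gripper_width: 48.9
grasp_force: 66.0
```

```bash
python3 - <<'E'
from h import *
s=arm.read_state();q=s['ee_rot'];print(s['position'],q,s['clock'],"az",2*(135-np.degrees(np.arctan2(q[1],q[0]))))
for n in ["scene","side"]:
    p,c,o=tops(n,pr=False)
    for q in o:
        m=q.mean(0)
        if m[0]>500 and -250<m[1]<-100: print(n,len(q),m.round(1),cv2.minAreaRect(q[:,:2].astype(np.float32)))
E
```

```text
[ 606.81540649 -199.00784057    6.75213887] [ 7.40456819e-01 -6.72102150e-01  1.37619784e-03 -7.11266085e-04] 14.9333 az 354.45916040367194
scene 164 [ 692.1 -173.6   35.7] ((695.5250244140625, -184.99520874023438), (45.65327072143555, 97.43501281738281), 3.330883741378784)
scene 192 [ 604.5 -182.1   35.5] ((604.9271850585938, -189.68978881835938), (92.5546875, 72.59403228759766), 78.92929077148438)
side 411 [ 700.6 -198.2   35.4] ((699.2506103515625, -192.0131072998047), (49.039947509765625, 98.14643096923828), 5.976657867431641)
side 393 [ 611.5 -215.8   35.3] ((611.4039916992188, -213.97296142578125), (70.3879165649414, 75.60872650146484), 22.957569122314453)
```

>>> {"api": "send_rows", "payload": {"targets": [{"gripper": -1,"x": 0,"y": 0,"z": 0,"ax": 0,"ay": 0,"az": 0},{"gripper": -1,"x": 0,"y": 0,"z": 0,"ax": 0,"ay": 0,"az": 0},{"gripper": -1,"x": 0,"y": 0,"z": 0,"ax": 0,"ay": 0,"az": 0},{"gripper": -1,"x": 0,"y": 0,"z": 0,"ax": 0,"ay": 0,"az": 0},{"gripper": -1,"x": 0,"y": 0,"z": 0,"ax": 0,"ay": 0,"az": 0}]}}

```text
clock: 15.45
position: [605.2, -198.8, 4.9]
ee_rot: [0.74, -0.673, -0.0, 0.0]
contact_force: [-0.3, -0.7, 1.1]
gripper_width: 85.7
grasp_force: 0.0
```

>>> {"api": "send_rows", "payload": {"targets": [{"gripper": -1,"x": 0,"y": 0,"z": -3,"ax": 0,"ay": 0,"az": 0},{"gripper": -1,"x": 0,"y": 0,"z": -3.5,"ax": 0,"ay": 0,"az": 0},{"gripper": -1,"x": 0,"y": 0,"z": -3.5,"ax": 0,"ay": 0,"az": 0},{"gripper": -1,"x": 0,"y": 2.8,"z": -2,"ax": 0,"ay": 0,"az": 0},{"gripper": -1,"x": 0,"y": 2.8,"z": 0,"ax": 0,"ay": 0,"az": 0}]}}

```text
clock: 15.87
position: [553.3, -204.7, 130.5]
ee_rot: [0.74, -0.672, 0.005, -0.003]
contact_force: [-0.2, -0.0, -0.6]
gripper_width: 85.1
grasp_force: 0.0
```

>>> {"api": "send_rows", "payload": {"targets": [{"gripper": -0.6,"x": 0,"y": 0,"z": 0,"ax": 0,"ay": 0,"az": 7},{"gripper": -0.6,"x": 0,"y": 0,"z": 0,"ax": 0,"ay": 0,"az": 7},{"gripper": -0.6,"x": 0,"y": 0,"z": 0,"ax": 0,"ay": 0,"az": 7},{"gripper": -0.6,"x": 0,"y": 0,"z": 0,"ax": 0,"ay": 0,"az": 7},{"gripper": -0.6,"x": 0,"y": 0,"z": 0,"ax": 0,"ay": 0,"az": 7}]}}

```text
clock: 16.28
position: [549.5, -204.1, 125.3]
ee_rot: [-0.501, 0.866, 0.0, -0.0]
contact_force: [0.5, 0.1, 0.1]
gripper_width: 68.4
grasp_force: 0.0
```

>>> {"api": "send_rows", "payload": {"targets": [{"gripper": -0.6,"x": 0,"y": 0,"z": 0,"ax": 0,"ay": 0,"az": 7},{"gripper": -0.6,"x": 0,"y": 0,"z": 0,"ax": 0,"ay": 0,"az": 7},{"gripper": -0.6,"x": 0,"y": 0,"z": 0,"ax": 0,"ay": 0,"az": 7},{"gripper": -0.6,"x": 0,"y": 0,"z": 0,"ax": 0,"ay": 0,"az": 7},{"gripper": -0.6,"x": 0,"y": 0,"z": 0,"ax": 0,"ay": 0,"az": 7}]}}

```text
clock: 16.7
position: [549.6, -204.1, 125.1]
ee_rot: [-0.217, 0.976, 0.0, -0.0]
contact_force: [-0.1, -0.2, 0.4]
gripper_width: 68.2
grasp_force: 0.0
```

>>> {"api": "send_rows", "payload": {"targets": [{"gripper": -0.6,"x": 0,"y": 0,"z": 0,"ax": 0,"ay": 0,"az": 7},{"gripper": -0.6,"x": 0,"y": 0,"z": 0,"ax": 0,"ay": 0,"az": 7},{"gripper": -0.6,"x": 0,"y": 0,"z": 0,"ax": 0,"ay": 0,"az": 6},{"gripper": -0.6,"x": 0,"y": 0,"z": 0,"ax": 0,"ay": 0,"az": 0},{"gripper": -0.6,"x": 0,"y": 0,"z": 0,"ax": 0,"ay": 0,"az": 0}]}}

```text
clock: 17.12
position: [549.6, -204.0, 125.2]
ee_rot: [-0.049, 0.999, 0.0, -0.0]
contact_force: [0.5, -0.3, -0.4]
gripper_width: 68.5
grasp_force: 0.0
```

```bash
python3 - <<'E'
from h import *
s=arm.read_state();q=s['ee_rot'];print(s['position'],q,s['clock'],"az",2*(135-np.degrees(np.arctan2(q[1],q[0]))))
for n in ["scene","side","wrist"]:
    p,c,o=tops(n,pr=False)
    for q in o:
        m=q.mean(0)
        if m[0]>500 and -250<m[1]<-100: print(n,len(q),m.round(1),cv2.minAreaRect(q[:,:2].astype(np.float32)))
E
```

```text
[ 549.63369305 -204.03894546  125.18122416] [-4.87997889e-02  9.98808568e-01  5.20793468e-05 -1.52080379e-04] 17.1167 az 84.40573416007396
scene 181 [ 691.7 -177.8   35.5] ((694.9588623046875, -184.78724670410156), (46.5201301574707, 98.13765716552734), 6.147444248199463)
scene 206 [ 601.7 -188.4   35.8] ((605.7765502929688, -193.92987060546875), (51.931270599365234, 99.99730682373047), 4.342633247375488)
side 429 [ 698.8 -196.    35.3] ((699.8690795898438, -191.3192138671875), (47.93168640136719, 97.71958923339844), 5.824033260345459)
side 492 [ 608.6 -206.    35.5] ((610.3320922851562, -201.20521545410156), (54.17441177368164, 98.57838439941406), 5.144946098327637)
wrist 5465 [ 605.6 -199.9   36.1] ((610.7538452148438, -199.44981384277344), (59.04519271850586, 98.9836196899414), 5.655519485473633)
```

>>> {"api": "send_rows", "payload": {"targets": [{"gripper": -0.6,"x": 0,"y": 0,"z": 2.8,"ax": 0,"ay": 0,"az": 0},{"gripper": -0.6,"x": 0,"y": 0,"z": 3.0,"ax": 0,"ay": 0,"az": 0},{"gripper": -0.6,"x": 0,"y": 0,"z": 3.0,"ax": 0,"ay": 0,"az": 0},{"gripper": -0.6,"x": 0,"y": 0,"z": 2.8,"ax": 0,"ay": 0,"az": 0},{"gripper": -0.6,"x": 0,"y": 0,"z": 0.5,"ax": 0,"ay": 0,"az": 0}]}}

```text
clock: 17.68
position: [546.2, -203.5, -0.4]
ee_rot: [-0.047, 0.999, 0.001, -0.005]
contact_force: [-0.8, -0.3, -0.5]
gripper_width: 68.1
grasp_force: 0.0
```

>>> {"api": "send_rows", "payload": {"targets": [{"gripper": -0.6,"x": 0,"y": 0,"z": 0,"ax": 0,"ay": 0,"az": 0},{"gripper": -0.6,"x": -0.8,"y": 0,"z": 0,"ax": 0,"ay": 0,"az": 0},{"gripper": -0.6,"x": -0.8,"y": 0,"z": 0,"ax": 0,"ay": 0,"az": 0},{"gripper": -0.6,"x": -0.5,"y": 0,"z": 0,"ax": 0,"ay": 0,"az": 0},{"gripper": -0.6,"x": -0.5,"y": 0,"z": 0,"ax": 0,"ay": 0,"az": 0}]}}

```text
clock: 18.1
position: [576.1, -201.6, 5.9]
ee_rot: [-0.048, 0.999, -0.0, -0.0]
contact_force: [-4.2, -0.7, 2.8]
gripper_width: 68.1
grasp_force: 1.9
```

>>> {"api": "send_rows", "payload": {"targets": [{"gripper": -0.6,"x": -0.5,"y": 0,"z": 0,"ax": 0,"ay": 0,"az": 0},{"gripper": -0.6,"x": -0.5,"y": 0,"z": 0,"ax": 0,"ay": 0,"az": 0},{"gripper": -0.6,"x": -0.5,"y": 0,"z": 0,"ax": 0,"ay": 0,"az": 0},{"gripper": -0.6,"x": -0.5,"y": 0,"z": 0,"ax": 0,"ay": 0,"az": 0},{"gripper": -0.6,"x": -0.5,"y": 0,"z": 0,"ax": 0,"ay": 0,"az": 0}]}}

```text
clock: 18.52
position: [600.9, -199.2, 4.4]
ee_rot: [-0.048, 0.999, 0.0, -0.0]
contact_force: [-3.7, -0.7, 2.9]
gripper_width: 68.3
grasp_force: 1.9
```

>>> {"api": "send_rows", "payload": {"targets": [{"gripper": -0.6,"x": -0.3,"y": 0,"z": 0,"ax": 0,"ay": 0,"az": 0},{"gripper": -0.6,"x": -0.3,"y": 0,"z": 0,"ax": 0,"ay": 0,"az": 0},{"gripper": -0.6,"x": -0.3,"y": 0,"z": 0,"ax": 0,"ay": 0,"az": 0},{"gripper": -0.6,"x": 0,"y": 0,"z": 0,"ax": 0,"ay": 0,"az": 0}]}}

```text
clock: 18.85
position: [610.6, -198.2, 4.2]
ee_rot: [-0.048, 0.999, -0.0, 0.001]
contact_force: [-1.3, 0.1, 0.6]
gripper_width: 68.3
grasp_force: 0.7
```

>>> {"api": "send_rows", "payload": {"targets": [{"gripper": -0.6,"x": -0.15,"y": 0,"z": 0,"ax": 0,"ay": 0,"az": 0},{"gripper": -0.6,"x": -0.15,"y": 0,"z": 0,"ax": 0,"ay": 0,"az": 0},{"gripper": -0.6,"x": -0.1,"y": 0,"z": 0,"ax": 0,"ay": 0,"az": 0}]}}

```text
clock: 19.1
position: [613.6, -197.9, 4.2]
ee_rot: [-0.047, 0.999, 0.0, -0.0]
contact_force: [-3.0, 0.9, 1.1]
gripper_width: 68.2
grasp_force: 1.4
```

>>> {"api": "send_rows", "payload": {"targets": [{"gripper": -0.6,"x": -0.1,"y": 0,"z": 0,"ax": 0,"ay": 0,"az": 0},{"gripper": -0.6,"x": -0.1,"y": 0,"z": 0,"ax": 0,"ay": 0,"az": 0}]}}

```text
clock: 19.27
position: [614.0, -197.8, 4.2]
ee_rot: [-0.047, 0.999, 0.0, -0.002]
contact_force: [-7.7, -0.7, 5.0]
gripper_width: 68.1
grasp_force: 3.8
```

>>> {"api": "send_rows", "payload": {"targets": [{"gripper": -0.6,"x": -0.1,"y": 0,"z": 0,"ax": 0,"ay": 0,"az": 0},{"gripper": -0.6,"x": 0,"y": 0,"z": 0,"ax": 0,"ay": 0,"az": 0}]}}

```text
clock: 19.43
position: [613.9, -197.8, 4.2]
ee_rot: [-0.047, 0.999, 0.0, -0.003]
contact_force: [-7.6, -0.5, 5.5]
gripper_width: 68.6
grasp_force: 4.0
```

Contact. One more firm press, then retreat and check.

>>> {"api": "send_rows", "payload": {"targets": [{"gripper": -0.6,"x": -0.15,"y": 0,"z": 0,"ax": 0,"ay": 0,"az": 0},{"gripper": -0.6,"x": -0.1,"y": 0,"z": 0,"ax": 0,"ay": 0,"az": 0},{"gripper": -0.6,"x": 0,"y": 0,"z": 0,"ax": 0,"ay": 0,"az": 0}]}}

```text
clock: 19.68
position: [613.8, -197.8, 4.1]
ee_rot: [-0.047, 0.999, 0.001, -0.006]
contact_force: [-11.8, -1.2, 9.2]
gripper_width: 68.3
grasp_force: 6.5
```

>>> {"api": "send_rows", "payload": {"targets": [{"gripper": -0.6,"x": 1,"y": 0,"z": 0,"ax": 0,"ay": 0,"az": 0},{"gripper": -0.6,"x": 2,"y": 0,"z": 0,"ax": 0,"ay": 0,"az": 0},{"gripper": -0.6,"x": 1,"y": 0,"z": -3,"ax": 0,"ay": 0,"az": 0},{"gripper": -0.6,"x": 1,"y": 0,"z": -4,"ax": 0,"ay": 0,"az": 0},{"gripper": -0.6,"x": 2,"y": 0,"z": -3,"ax": 0,"ay": 0,"az": 0}]}}

```text
clock: 20.1
position: [552.5, -204.4, 106.8]
ee_rot: [-0.049, 0.999, -0.001, 0.003]
contact_force: [0.3, 0.2, 1.5]
gripper_width: 68.4
grasp_force: 0.0
```

>>> {"api": "send_rows", "payload": {"targets": [{"gripper": -0.6,"x": 3,"y": 0,"z": -2,"ax": 0,"ay": 0,"az": 0},{"gripper": -0.6,"x": 0,"y": 0,"z": 0,"ax": 0,"ay": 0,"az": 0},{"gripper": -0.6,"x": 0,"y": 0,"z": 0,"ax": 0,"ay": 0,"az": 0}]}}

```text
clock: 20.35
position: [520.7, -207.1, 126.7]
ee_rot: [-0.047, 0.999, -0.0, 0.003]
contact_force: [0.1, 0.1, -0.9]
gripper_width: 68.2
grasp_force: 0.0
```

```bash
python3 - <<'E'
from h import *
s=arm.read_state();print(s['position'],s['contact_force'],s['clock'])
for n in ["scene","side"]:
    p,c,o=tops(n,pr=False)
    if n=="side": a=p[150:300,230:400]
    else: a=p[160:275,160:290]
    cv2.imwrite(f"pics/{n}5.png",cv2.resize(a[:,:,::-1],None,fx=4,fy=4,interpolation=cv2.INTER_CUBIC))
    for q in o:
        m=q.mean(0)
        if m[0]>600 and -250<m[1]<250: print(n,len(q),m.round(1),cv2.minAreaRect(q[:,:2].astype(np.float32)))
E
```

```text
[ 520.65105053 -207.1104935   126.69670882] [ 0.06644763  0.1324489  -0.94437997] 20.35
scene 405 [ 665.9 -181.8   35.9] ((670.4248046875, -188.9678955078125), (96.34373474121094, 102.0457534790039), 3.8198649883270264)
scene 76 [677.2  39.4  35. ] ((678.8167724609375, 36.987518310546875), (37.163055419921875, 34.29281997680664), 19.52861976623535)
scene 786 [692.3 193.7  36. ] ((696.0468139648438, 189.24404907226562), (101.07667541503906, 98.62841796875), 84.33728790283203)
side 511 [699.3 178.7  35.5] ((701.1386108398438, 183.12942504882812), (105.56343078613281, 95.77165985107422), 84.12199401855469)
side 74 [684.5  22.1  35. ] ((684.4052124023438, 24.23168182373047), (30.831466674804688, 36.0377082824707), 81.17086029052734)
side 955 [ 673.8 -199.    35.4] ((674.9147338867188, -193.70770263671875), (98.57487487792969, 99.2417984008789), 5.4609479904174805)
```

View pics/side5.png

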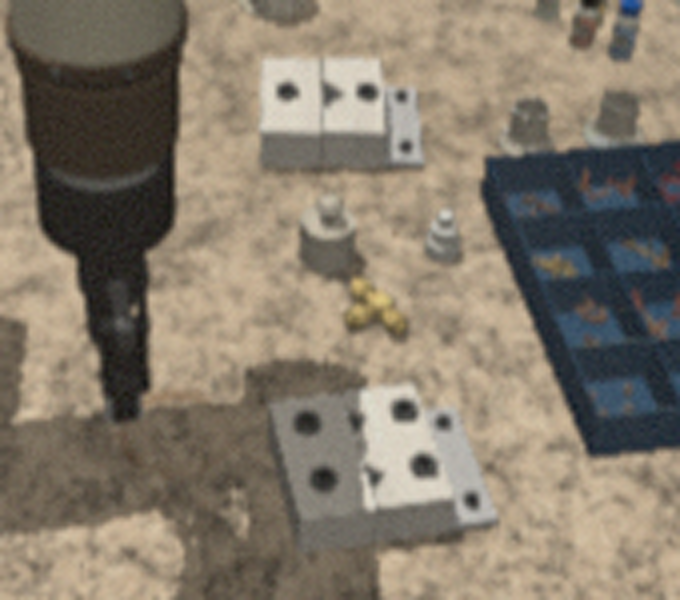

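View pics/scene5.png

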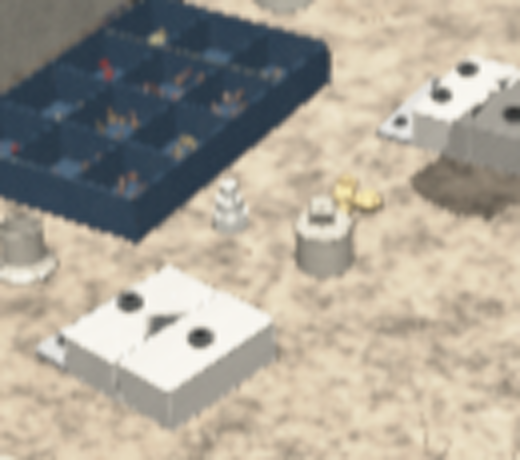

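The side view shows both moulds closed, with seams at (322,110) and (365,460) and the sides flush. The top faces measure about 100 x 100 mm per pair, and the other things are in place.

```bash
python3 -c "
from bench import arm;print(arm.job_done())"
```

```text
the job is handed in; nothing more can be done
None
```

I closed both moulds on their matching fixed halves (one tooth to one notch, two to two) and handed the job in at about 20 s; each half was slid across the worktop held in the gripper, then pushed shut from behind, and the last pictures show no gap and nothing else moved, but the judge's result was not shown.

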